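# Hang the pail and set the draw-off valve two turns open

## Task

A little coolant is about to be drawn off at the bench station. First hang the small pail by its handle on the hook at the end of the spout and let go of it; then wind the valve's handwheel clockwise by its crank grip until it is shut against its stop, and from there open it exactly two full turns. Finish with the crank grip still held between the fingers, ready to shut it again: the program ends while holding it, with the pail still hanging freely, and the other loose things on the bench are left where they are.

Things in the scene. Friction and masses are not known exactly. Their poses are not given: they have to be found in the camera images.
- station: Fixed draw-off station; place and yaw vary. 27 mm riser pipe at local x +105 mm, level pipe at height 185 mm, brass globe valve under the handwheel, 22 mm spout along local -x (roughly towards the robot), turned down by an elbow at local x -103 mm (elbow top at height 200 mm, front at x -118 mm, nozzle end at height 141 mm). Origin on the bench under the wheel's axis, z up.
- hook_seat (a point): Centre line of the bail wire when hung: 145 mm from the wheel axis along the spout, 195 mm high; axes as the station's. The hook, an 8 mm rod, leaves the elbow's top (207 mm high), runs along local -x, dips here (top 3 mm below) and turns up at the free end (tip 20 mm further along -x, 16 mm above). Bring the bail on from the free end, 25 mm or more above the point, then lower.
- pail: Aluminium pail, rim 104 mm wide, 88 mm tall, 0.2 to 0.4 kg, upright and empty. Origin at the centre of its underside, z up. Stiff (not hinged) 6 mm steel wire bail in its local y-z plane: two upright legs at y -24 and +24 mm, 54 mm over the outsides, straight from 106 to 156 mm up, then an arched top. Can be gripped from above across both legs, about 138 mm up: the hook then passes between them.
- bail_top (a point): Centre line of the bail wire at the top middle of the arch, 170 mm above the pail's underside on its axis. Axes as the pail's.
- handwheel (a joint): Turn of the valve's handwheel, rad: 0 = shut against its hard stop; grows as it opens, anticlockwise from above (6.283 a turn). At the stop the crank grip stands over the spout (station's local -x) and again after exactly two turns, 12.566. Starts 0.5 to 1.2 turns open, stays where it is left, needs 0.12 N m (3 N at the grip); the wheel does not rise.
- wheel_centre (a point): Centre of the handwheel (102 mm outside diameter, three spokes, grey, rim 12 mm thick) on its vertical axis, height 255 mm. Axes as the station's.
- grip_mid (a point): Middle of the crank grip, an upright black round handle 19 mm thick and 48 mm tall on the wheel's rim, 45 mm from the wheel's axis. It revolves freely on its pin, so the fingers can keep one direction while carrying it round. The point is on its axis, 24 mm below its top, 290 mm high; the top of the wheel rim is 261 mm high.
- crank_grip: The same crank grip; origin at the centre of its foot, z up along its axis, its yaw is of no matter.
- tin: Open straight-sided steel tin without a handle, 92 mm wide, 105 mm tall; not needed, leave it. It stands on one side of the station and the pail on the other, either way round.
- sealant: White jar 58 mm wide, 75 mm tall, beside the station; leave it.
- spanner: Flat spanner 160 mm long lying beside the station; leave it.
- hammer: Hammer 270 mm long lying on the right of the bench; leave it.
- driver: Screwdriver 200 mm long lying near the robot; leave it.
- degreaser: Grey bottle 68 mm wide, 190 mm tall, standing at the back left; leave it.
- stock: Aluminium block 100 x 45 x 30 mm lying at the back right; leave it.
- tape: Black roll of tape 72 mm wide, 24 mm tall, lying near the robot; leave it.
Things that resemble listed ones, but are neither listed nor needed, are in the scene too. Of the things like the pail, leave any that is turquoise; of the rest the larger one is meant.

How it is judged:
By the outcome, as a careful person would: the job done as asked, in the order asked, and still so for the second after the job is handed in, while the arm keeps its last pose, push and grip.
It also fails if it takes over 72 s, if anything falls off the work surface, if the arm or the gripper's body presses on something with over 40 N, if the wrist force passes 120 N, or if a joint passes its speed limit or range.

## Robot

A 6-joint arm with a two-finger parallel gripper is mounted at the origin on the work surface. World frame = base frame: x ahead of the robot, y to its left, z up, the work surface at z = 0. Lengths are in m, angles in rad, forces in N, time in s.
With the tool pointing down it reaches from about 0.35 to 0.775 m from the base axis. Payload 7.3 kg.
Tool frame: the origin (TCP) lies on the centre line of the jaws, within the pads' length; the fingertips stand robot.nose_length ahead of it and the grasp point (between the pads) is the TCP (robot.nose_length is the distance from the TCP to the fingertips, in m); z points along the fingers, y is the direction in which the jaws open and shut (so a half turn about z gives the same grasp; the last joint's range is limited). The gripper opens to 92 mm and grips with 3 to 60 N. Pads are 19 mm wide; open, the fingers measure 130 mm over their backs; the gripper's body (75 mm by 190 mm) begins 47 mm behind the grasp point.
Start: joints at [1.06, 0.342, 1.524, -0, 1.275, -0.146], TCP at [0.187, 0.49, 0.246] pointing down, gripper open.
Joint ranges: [-2.53, 2.53], [-0.77, 2.02], [0.04, 2.7], [-1, 4.14], [0.28, 2.66], [-3.11, 3.11]. Speed limits (rad/s): [2.57, 2.57, 3.14, 3.14, 3.14, 3.14].

## Interface

Orientations are given as [roll, pitch, yaw] about the fixed x, y, z axes, in that order (R = Rz(yaw) Ry(pitch) Rx(roll)).
In Python, from cell import robot, read_camera gives the robot as it stands.
- The arm moves only by the shell command python3 -m crank 'ROWS' [FORCE]. ROWS is JSON, a list of rows, each a list of 7 numbers: the shift along the tool's x, y, z in cm, then the turn, a rotation vector about the tool's x, y, z in degrees, then the opening, from 0 (shut) to 1 (fully open). In form: [[tx, ty, tz, wx, wy, wz, jaw], ...]. A call has 1 to 5 rows; each row is the pose to reach, as a shift and turn from the pose commanded when the call began, along the tool's axes at that moment; what a row does not reach only later rows make up. A row lasts 1/8 s, in which the tool goes at most 62.5 mm and 10.7 degrees, less where a joint would pass 70% of its speed; a pose out of reach is approached as far as the arm can. A call with a gripper value outside its range is refused whole. The fingers move at their own pace and stop on an object; FORCE is the grip in N (left out, the last holds). Time passes only in rows, so rows that repeat a pose let the fingers close. It gives the time, the measured TCP pose, the force and the opening at its end, in the units of the state.
- robot.observe(): the state, without advancing time (a new reading comes with each control period).
- read_camera(name): name is "scene" or "top" or "wrist"; returns a dict with "frame" (420x560x3 uint8, red, green, blue), "intrinsics" (3x3 intrinsics, pixels), "R" (3x3) and "t" (3): a world point X has camera coordinates R X + t. Camera axes: x right, y down, z forward; pixel columns grow to the right and rows downward; lengths in m; the calibration is good to about 2 mm. A picture is of the moment at which its call begins. There is no depth.
- robot.hand_in(): hands the job in, once; it reports no verdict.
The state is a dict: "time": time; "qpos": joint angles; "qvel": joint speeds; "joint_efforts": joint torques, N m; "tool_pos": TCP position; "tool_rot": TCP orientation; "contact_force": force on the tool from outside, world axes, zero at the start; "torque": the same for the moment, N m; "opening": finger opening in m.
Only numpy, scipy, OpenCV 4.12 (cv2) and the standard library are available. Lean on these libraries where they do the work, as an engineer would, in place of code of your own. Each camera call takes 0.05 s, during which the arm holds its last target.

## Working session

There is one attempt and no reset: what is moved stays moved. The work goes in short steps, Python scripts to look and compute and a shell command to move; the robot and the scene stay as the last step left them, time stands still between calls to the robot, and variables do not carry over. Pictures are saved under pics/ and viewed, and the job is handed in when it is done.

```bash
ls; mkdir -p pics; python3 - <<'E'
from cell import robot, read_camera
import cv2
for n in ["scene","top","wrist"]:
    c=read_camera(n); cv2.imwrite(f"pics/{n}0.png",c["frame"][:,:,::-1])
    print(n,c["intrinsics"].tolist(),c["R"].tolist(),c["t"].tolist())
print(robot.observe(), robot.nose_length)
E
```

```text
pics
scene [[437.51835497791717, 0.0, 284.11220508669436], [0.0, 437.51835497791717, 208.86756880597332], [0.0, 0.0, 1.0]] [[0.3175696164050266, 0.9480880761741274, 0.01668947431186768], [0.6919484392971113, -0.2196675439302722, -0.687716167832293], [-0.6483493626823866, 0.22994601531682218, -0.7257878022874591]] [-0.12227960112090709, -0.2548527952579267, 1.7753494543577895]
top [[506.21965227150235, 0.0, 286.6686210337945], [0.0, 506.21965227150235, 205.32813177940014], [0.0, 0.0, 1.0]] [[0.0010262778657093659, -0.9999771277160212, 0.006685117692189563], [-0.986109203198718, -0.0021223665061426934, -0.1660847221366337], [0.16609511166958402, -0.0064218070065733615, -0.9860888267667567]] [-0.0410513255812165, 0.5299767119008751, 1.4068209422419582]
wrist [[324.20337594926366, 0.0, 278.45076029123834], [0.0, 324.20337594926366, 209.16467453019553], [0.0, 0.0, 1.0]] [[0.3573939785482281, 0.9339513976024055, -0.0020811088350062234], [0.8968855473817641, -0.34258679229705247, 0.27969734471626706], [0.26051076560323355, -0.10182866325416741, -0.960085967163716]] [-0.5239438284317119, -0.034953751325170354, 0.3914192388515376]
{'time': 0.15, 'qpos': array([ 1.05996851e+00,  3.42572083e-01,  1.52476892e+00, -1.10818019e-05,
        1.27538385e+00, -1.45975713e-01]), 'qvel': array([ 7.15877446e-05, -2.06296686e-03, -2.94327251e-03, -5.79544691e-04,
       -1.59711895e-04,  9.19857196e-05]), 'joint_efforts': array([ 1.48712817e-03, -4.31467044e+01, -2.44353729e+01,  7.16656772e-02,
        5.36878291e-02, -9.16541603e-05]), 'tool_pos': array([0.18716453, 0.4902192 , 0.24520972]), 'tool_rot': array([-3.14047095e+00, -1.54202024e-04,  2.77674370e+00]), 'contact_force': array([-0.62717143,  0.07815029,  0.66577237]), 'torque': array([-0.00852007, -0.01379297,  0.03140517]), 'opening': 0.09161753288704079} 0.019
```

View pics/scene0.png

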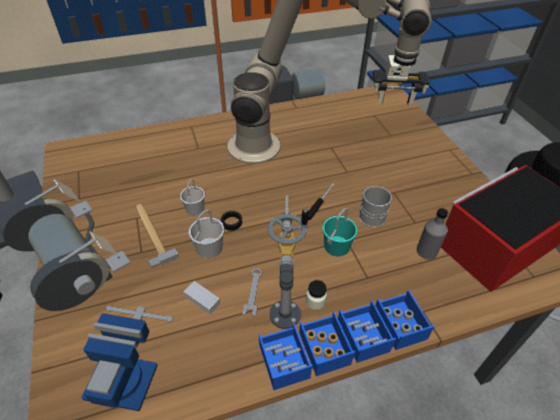

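View pics/top0.png

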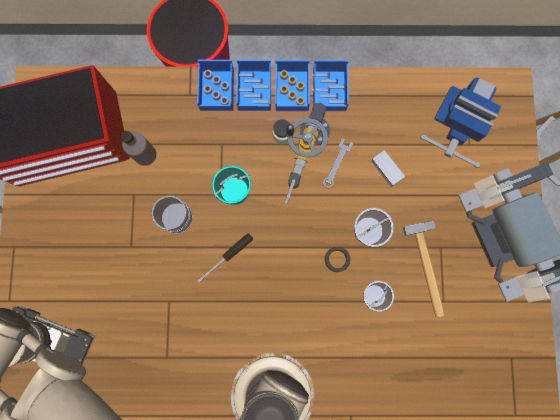

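View pics/wrist0.png

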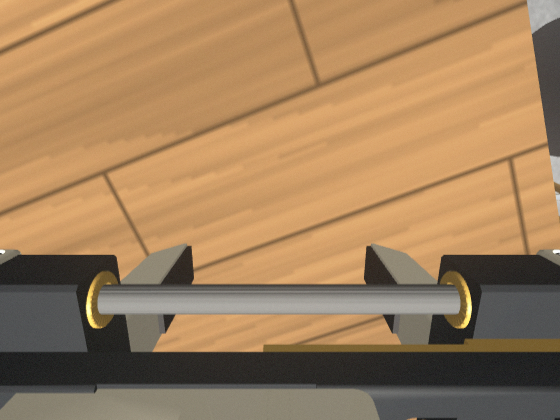

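Pail-like things, by top-view pixel: the turquoise pail (231,184) is excluded. Of the two grey pails, (374,228) is larger than (378,296). The tin (172,214) has no bail. So the pail meant is the one at (374,228), and I'll confirm it in an enlarged crop.

```bash
python3 - <<'E'
import cv2,numpy as np
t=cv2.imread("pics/top0.png"); s=cv2.imread("pics/scene0.png")
a=cv2.resize(t[200:320,340:440],None,fx=4,fy=4,interpolation=2)
b=cv2.resize(s[170:270,170:250],None,fx=4.8,fy=4.8,interpolation=2)
h=480; cv2.imwrite("pics/pail_crop.png",np.hstack([a[:h],b[:h]]))
a=cv2.resize(t[95:215,260:360],None,fx=4,fy=4,interpolation=2)
b=cv2.resize(s[185:335,250:325],None,fx=3.2,fy=3.2,interpolation=2)
cv2.imwrite("pics/st_crop.png",np.hstack([a[:h],b[:h]]))
E
```

```text
(no output)
```

View pics/pail_crop.png

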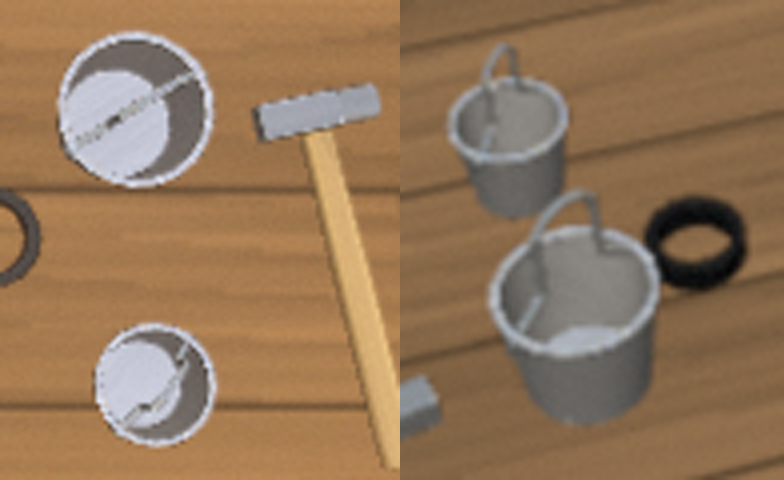

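View pics/st_crop.png

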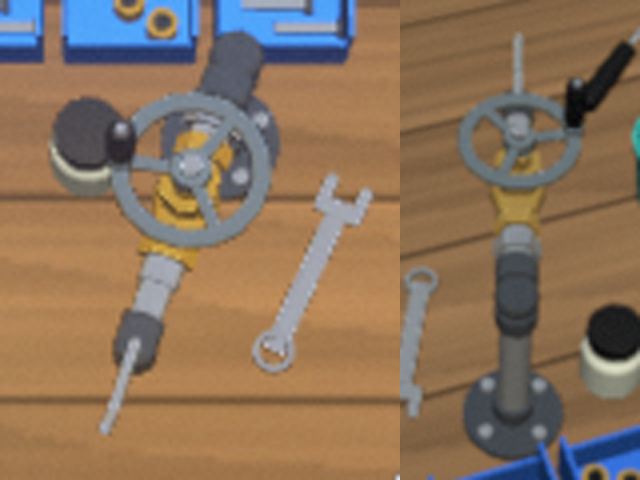

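```bash
cat > h.py <<'E'
import cv2,numpy as np
from cell import robot, read_camera
def ray(c,p,z):
    K,R,t=c["intrinsics"],c["R"],c["t"]
    o=-R.T@t; d=R.T@np.linalg.solve(K,np.array([p[0],p[1],1.]))
    return o+d*(z-o[2])/d[2]
def proj(c,X):
    x=c["intrinsics"]@(c["R"]@np.array(X)+c["t"]); return x[:2]/x[2]
def shot(n,f):
    c=read_camera(n); c={k:np.array(v) if k!="frame" else v for k,v in c.items()}
    cv2.imwrite(f"pics/{f}.png",c["frame"][:,:,::-1]); return c
def tri(c1,p1,c2,p2):
    P=[c["intrinsics"]@np.hstack([c["R"],c["t"].reshape(3,1)]) for c in (c1,c2)]
    X=cv2.triangulatePoints(P[0],P[1],np.array(p1,float).reshape(2,1),np.array(p2,float).reshape(2,1))[:,0]; return X[:3]/X[3]
E
python3 - <<'E'
from h import *
T=shot("top","top1"); S=shot("scene","scene1")
def cr(p,x0,y0,f): return ((p[0]+.5)/f-.5+x0,(p[1]+.5)/f-.5+y0)
ct=lambda u,v: cr((u,v),340,200,4)
cs=lambda u,v: cr((u-400,v),170,170,4.8)
st=lambda u,v: cr((u,v),260,95,4); ss=lambda u,v: cr((u-400,v),250,185,3.2)
r=lambda *a: print(a[0],np.round(a[1],4))
# pail rim by mask
im=T["frame"].astype(int); hsv=cv2.cvtColor(T["frame"],cv2.COLOR_RGB2HSV)
m=((hsv[...,1]<60)).astype(np.uint8)
n,l,stt,cen=cv2.connectedComponentsWithStats(m)
k=l[232,366]; print(stt[k],cen[k])
cnt=max(cv2.findContours((l==k).astype(np.uint8),cv2.RETR_EXTERNAL,cv2.CHAIN_APPROX_NONE)[0],key=len)
e=cv2.fitEllipse(cnt); print(e)
r("rim c",ray(T,e[0],.088))
L=ray(T,ct(61,100),.088);Rr=ray(T,ct(213,110),.088); r("rimdiam",np.linalg.norm(L-Rr))
r("attach R",ray(T,ct(197,73),.088)); r("attach L",ray(T,ct(66,149),.088))
# scene rim: extremes
r("scene rim c",ray(S,cs(578,291),.088))
# station
r("wheel",ray(T,st(191,169),.261)); r("wheel scene",ray(S,ss(520,140),.261))
r("wheeldia",np.linalg.norm(ray(T,st(111,169),.261)-ray(T,st(271,169),.261)))
r("hooktip",ray(T,st(104,432),.211)); r("hookroot",ray(T,st(135,342),.207))
r("grip top",ray(T,st(119,132),.314)); r("grip top s",ray(S,ss(575,85),.314))
r("hooktip s",ray(S,ss(518,36),.211))
E
```

```text
[ 354  208   40   39 1209] [373.45657568 226.96526055]
((373.4556579589844, 226.9667205810547), (37.87763214111328, 38.813411712646484), 124.59259796142578)
rim c [ 0.4626 -0.2798  0.088 ]
rimdiam 0.1052
attach R [ 0.488  -0.3233  0.088 ]
attach L [ 0.435  -0.2313  0.088 ]
scene rim c [ 0.4623 -0.279   0.088 ]
wheel [ 0.6666 -0.0902  0.261 ]
wheel scene [ 0.6713 -0.0922  0.261 ]
wheeldia 0.0997
hooktip [ 0.5089 -0.0365  0.211 ]
hookroot [ 0.5682 -0.0563  0.207 ]
grip top [ 0.6729 -0.0447  0.314 ]
grip top s [ 0.6735 -0.0485  0.314 ]
hooktip s [ 0.5109 -0.0384  0.211 ]
```

Both views agree to about 3 mm. The crop confirms the large grey pail (rim 105 mm measured, 104 expected) and shows its bail line. The crank grip is at (290,128) in the top view, about 283° open, and the hook points to the lower left.

```bash
cat >> h.py <<'E'
from scipy.spatial.transform import Rotation as Ro
def go(*targets):
    s=robot.observe(); R=Ro.from_euler("xyz",s["tool_rot"]).as_matrix(); p=s["tool_pos"]
    phi=np.degrees(np.arctan2(R[1,1],R[0,1]))
    print("t",round(s["time"],2),"tcp",np.round(p,4),"phi",round(phi,1),"F",np.round(s["contact_force"],1),"op",round(s["opening"],4))
    for x in targets:
        w=-((x[3]-phi+180)%360-180)
        print("shift cm",np.round(100*R.T@(np.array(x[:3])-p),2),"wz",round(w,1))
E
python3 -c "
from h import *
go((.42,.10,.30,95),(.4625,-.2795,.30,120))"
```

```text
t 0.25 tcp [0.1872 0.4903 0.2454] phi 69.1 F [-0.9 -0.5  0.3] op 0.0918
shift cm [-35.67 -28.16  -5.44] wz -25.9
shift cm [-53.18 -62.1   -5.42] wz -50.9
```

```bash
python3 -m crank '[[0,0,-5.4,0,0,0,1],[-5,-4,-5.4,0,0,-5,1],[-10,-8,-5.4,0,0,-10,1],[-15,-12,-5.4,0,0,-15,1],[-20,-16,-5.4,0,0,-20,1]]' 40
python3 -c "
from h import *
go((.42,.10,.30,95),(.4625,-.2795,.30,120))"
```

```text
time: 0.88
tool_pos: [0.3145, 0.2732, 0.2999]
tool_rot: [3.141, 0.001, 3.129]
contact_force: [1.2, 0.5, -0.6]
opening: 0.0917
t 0.88 tcp [0.3145 0.2732 0.2999] phi 89.3 F [ 1.2  0.5 -0.6] op 0.0917
shift cm [-1.076e+01 -1.719e+01 -1.000e-02] wz -5.7
shift cm [-1.548e+01 -5.509e+01 -2.000e-02] wz -30.7
```

```bash
python3 -m crank '[[-4,-6,0,0,0,-4,1],[-8,-12,0,0,0,-8,1],[-10,-18,0,0,0,-12,1],[-11,-24,0,0,0,-16,1],[-12,-30,0,0,0,-20,1]]' 
python3 -c "
from h import *
go((.4625,-.2795,.26,120))"
```

```text
time: 1.5
tool_pos: [0.4269, -0.0135, 0.2997]
tool_rot: [-3.142, 0.001, -2.806]
contact_force: [0.8, 0.8, 0.1]
opening: 0.0918
t 1.5 tcp [ 0.4269 -0.0135  0.2997] phi 109.2 F [0.8 0.8 0.1] op 0.0918
shift cm [  5.4  -26.29   3.97] wz -10.8
```

```bash
python3 -m crank '[[1,-6,0,0,0,-3,1],[2,-12,0,0,0,-6,1],[3.5,-18,1,0,0,-9,1],[5,-24,2,0,0,-11,1],[5.4,-26.3,4,0,0,-11,1]]' 
python3 - <<'E'
from h import *
go((.4625,-.2795,.141,120))
T=shot("top","top2"); shot("wrist","wr2"); S=shot("scene","sc2")
E
```

```text
time: 2.12
tool_pos: [0.4616, -0.2811, 0.2593]
tool_rot: [-3.14, 0.0, -2.619]
contact_force: [0.3, 0.3, 0.1]
opening: 0.0916
t 2.12 tcp [ 0.4616 -0.2811  0.2593] phi 119.9 F [0.3 0.3 0.1] op 0.0916
shift cm [-0.16  0.12 11.83] wz -0.1
```

View pics/wr2.png

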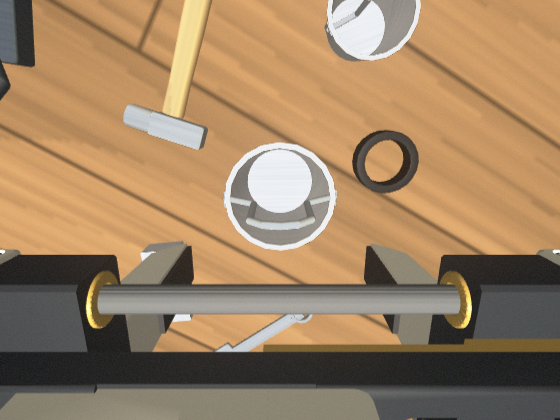

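View pics/sc2.png

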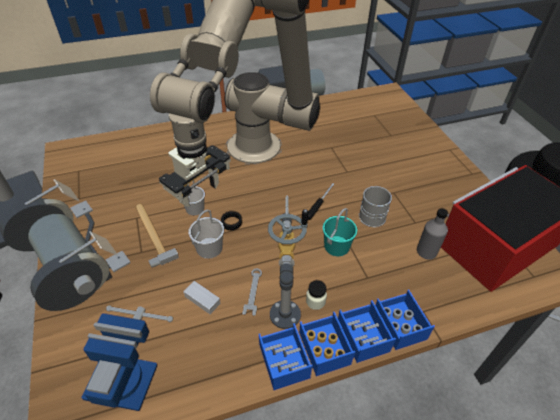

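```bash
python3 - <<'E'
from h import *
W=shot("wrist","wr3")
im=cv2.imread("pics/wr3.png")[135:260,210:350]
cv2.imwrite("pics/wr3c.png",cv2.resize(im,None,fx=5,fy=4.8,interpolation=2))
for p,z in [((281,224),.17),((231,199),.088),((334,199),.088)]: print(ray(W,p,z))
print(proj(W,(.4625,-.2795,.17)))
E
```

```text
[ 0.46179405 -0.27527761  0.17      ]
[ 0.48758464 -0.31636296  0.088     ]
[ 0.43695269 -0.22835652  0.088     ]
[275.58291813 222.08731427]
```

View pics/wr3c.png

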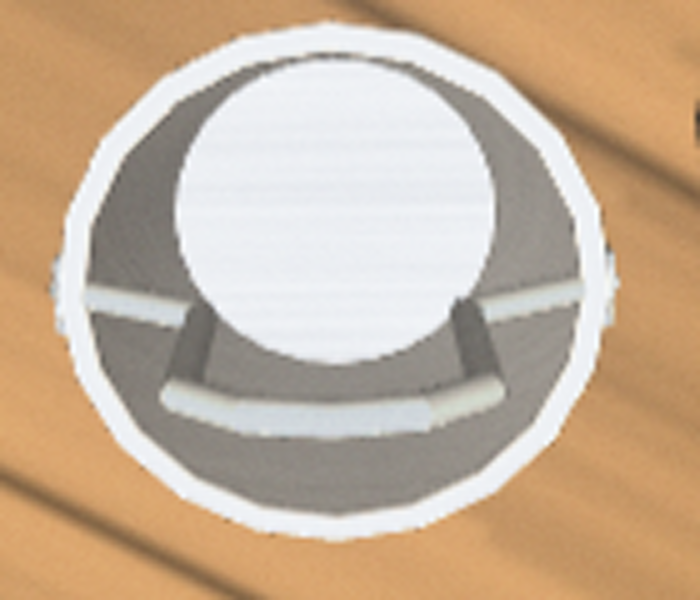

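Wrist crop: the bail is level in the image from (231,199) to (334,199), so its yaw is 120°. Its top is within 4 mm of the top-view estimate. Descending.

```bash
python3 -m crank '[[-0.2,0.3,4,0,0,0,1],[-0.2,0.3,8,0,0,0,1],[-0.2,0.3,10.5,0,0,0,1],[-0.2,0.3,11.8,0,0,0,1],[-0.2,0.3,11.8,0,0,0,1]]' 
python3 - <<'E'
from h import *
go((.4622,-.2775,.141,120))
E
python3 -m crank '[[0,0,0,0,0,0,0.4],[0,0,0,0,0,0,0.4],[0,0,0,0,0,0,0.4],[0,0,0,0,0,0,0.4],[0,0,0,0,0,0,0.4]]' 30
```

```text
time: 2.95
tool_pos: [0.4622, -0.2733, 0.142]
tool_rot: [3.141, 0.0, -2.615]
contact_force: [0.3, 0.1, 0.1]
opening: 0.0917
t 2.95 tcp [ 0.4622 -0.2733  0.142 ] phi 120.2 F [0.3 0.1 0.1] op 0.0917
shift cm [ 0.21 -0.37  0.1 ] wz 0.2
time: 3.58
tool_pos: [0.4621, -0.2743, 0.1419]
tool_rot: [-3.141, 0.0, -2.616]
contact_force: [0.5, -0.6, 1.7]
opening: 0.0537
```

```bash
python3 -m crank '[[0,0,-1,0,0,0,0.4],[0,0,-3,0,0,0,0.4],[0,0,-6,0,0,0,0.4],[0,0,-6,0,0,0,0.4]]' 40
python3 - <<'E'
from h import *
go((.4696,-.0238,.202,71.3))
shot("wrist","wr4")
E
```

```text
time: 4.08
tool_pos: [0.4628, -0.2746, 0.2037]
tool_rot: [-3.137, 0.002, -2.616]
contact_force: [0.7, 0.5, -2.3]
opening: 0.0536
t 4.08 tcp [ 0.4628 -0.2746  0.2037] phi 120.1 F [ 0.7  0.5 -2.3] op 0.0536
shift cm [-13.17  21.36   0.11] wz 48.8
```

View pics/wr4.png

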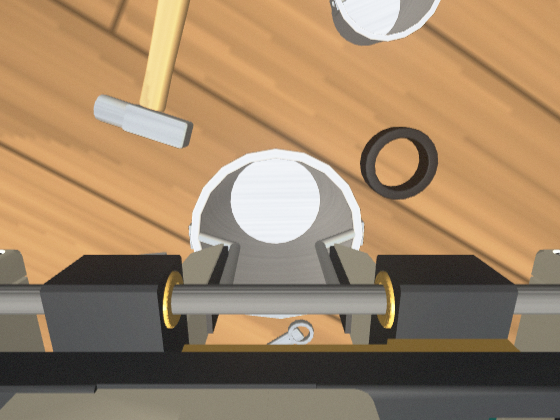

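The pail is lifted: opening 53.6 mm, 2.3 N of weight. Carrying it to a point off the hook's free end.

```bash
python3 -m crank '[[-2,3.5,0,0,0,8,0.4],[-5,8,0,0,0,17,0.4],[-8,13,0,0,0,27,0.4],[-11,18,0,0,0,37,0.4],[-12.5,20.5,0,0,0,46,0.4]]' 
python3 -m crank '[[0.2,0.5,0,0,0,2.8,0.4],[0.2,0.5,0,0,0,2.8,0.4]]' 
python3 - <<'E'
from h import *
go((.4696,-.0238,.202,71.3))
T=shot("top","top5"); S=shot("scene","sc5")
t=cv2.imread("pics/top5.png"); s=cv2.imread("pics/sc5.png")
cv2.imwrite("pics/c5.png",np.hstack([cv2.resize(t[90:240,230:350],None,fx=4,fy=4,interpolation=2)[:600,:400],cv2.resize(s[160:310,230:330],None,fx=4,fy=4,interpolation=2)]))
E
```

```text
time: 4.75
tool_pos: [0.466, -0.0314, 0.2002]
tool_rot: [3.141, -0.003, 2.86]
contact_force: [0.4, -1.3, -2.3]
opening: 0.0533
time: 5.0
tool_pos: [0.4659, -0.0278, 0.2005]
tool_rot: [-3.141, -0.003, 2.817]
contact_force: [-0.6, -0.8, -1.9]
opening: 0.0534
t 5.0 tcp [ 0.4659 -0.0278  0.2005] phi 71.4 F [-0.6 -0.8 -1.9] op 0.0534
shift cm [-0.22  0.5  -0.15] wz 0.1
```

View pics/c5.png

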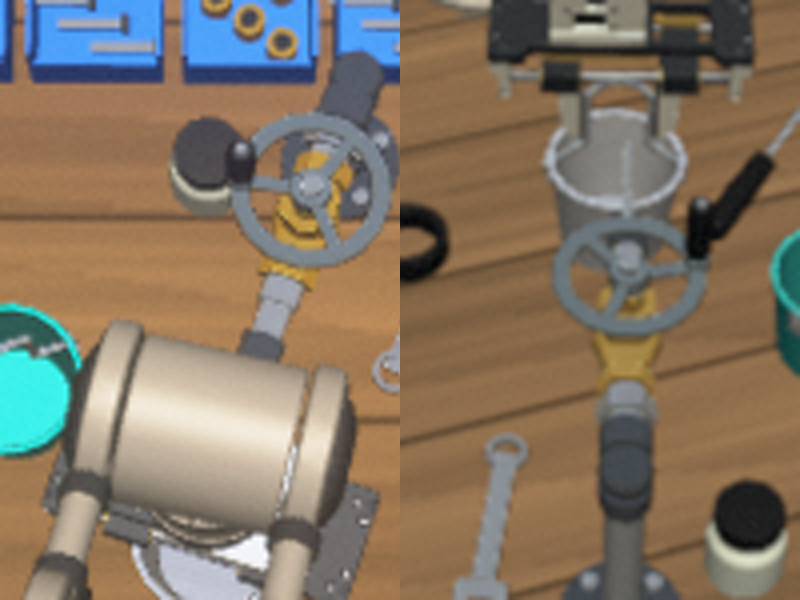

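Scene crop: the bail spans x 580–660, with its centre near 621. The hook and spout line is at x≈627, so the pail needs the computed 5 mm sideways shift. Correcting that, then sliding on above the hook.

```bash
python3 -m crank '[[-0.2,0.5,-0.2,0,0,0,0.4],[-1.7,0.5,-0.2,0,0,0,0.4],[-3.2,0.5,-0.2,0,0,0,0.4],[-4.7,0.5,-0.2,0,0,0,0.4],[-4.7,0.5,-0.2,0,0,0,0.4]]' 
python3 - <<'E'
from h import *
go((.5312,-.0447,.200,71.3))
T=shot("top","top6"); S=shot("scene","sc6");W=shot("wrist","wr6")
t=cv2.imread("pics/wr6.png"); s=cv2.imread("pics/sc6.png")
cv2.imwrite("pics/c6.png",np.hstack([cv2.resize(t[150:350,180:380],None,fx=2,fy=3,interpolation=2)[:600,:400],cv2.resize(s[160:310,230:330],None,fx=4,fy=4,interpolation=2)]))
E
```

```text
time: 5.72
tool_pos: [0.5138, -0.0397, 0.2032]
tool_rot: [-3.142, -0.0, 2.815]
contact_force: [-0.3, 0.1, -3.5]
opening: 0.0532
t 5.72 tcp [ 0.5138 -0.0397  0.2032] phi 71.3 F [-0.3  0.1 -3.5] op 0.0532
shift cm [-1.81  0.08  0.32] wz -0.0
```

View pics/c6.png

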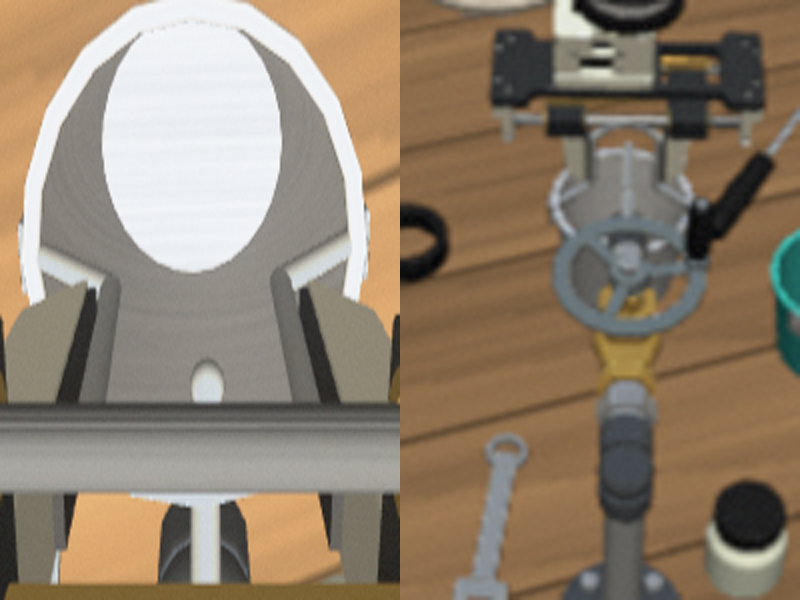

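The wrist view shows the hook tip between the bail legs, at (207,380) in the crop. The scene view has the arch above it. Going in the last 18 mm, then lowering.

```bash
python3 -m crank '[[-1,0.1,0,0,0,0,0.4],[-1.8,0.1,0,0,0,0,0.4],[-1.8,0.1,1,0,0,0,0.4],[-1.8,0.1,2,0,0,0,0.4],[-1.8,0.1,2.4,0,0,0,0.4]]' 
python3 - <<'E'
from h import *
go((.5312,-.0447,.167,71.3))
T=shot("top","top7"); S=shot("scene","sc7");W=shot("wrist","wr7")
t=cv2.imread("pics/wr7.png"); s=cv2.imread("pics/sc7.png")
cv2.imwrite("pics/c7.png",np.hstack([cv2.resize(t[150:350,180:380],None,fx=2,fy=3,interpolation=2)[:600,:400],cv2.resize(s[170:270,250:320],None,fx=5.7,fy=6,interpolation=2)]))
E
```

```text
time: 6.5
tool_pos: [0.5299, -0.0437, 0.1788]
tool_rot: [-3.142, -0.001, 2.815]
contact_force: [-0.8, -0.1, -2.8]
opening: 0.0534
t 6.5 tcp [ 0.5299 -0.0437  0.1788] phi 71.3 F [-0.8 -0.1 -2.8] op 0.0534
shift cm [-0.16 -0.05  1.18] wz -0.0
```

View pics/c7.png

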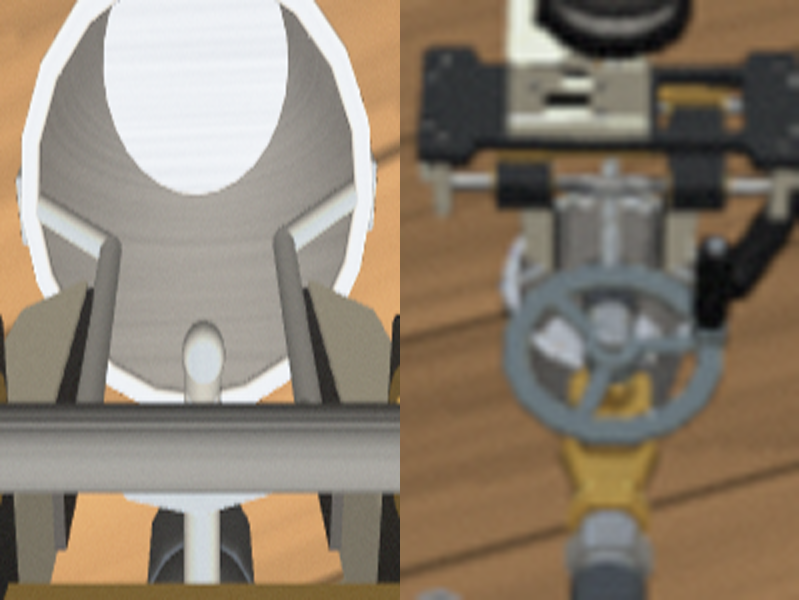

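The hook tip now shows on the robot side of the bail in both views. Lowering gently while watching the force.

```bash
python3 -m crank '[[-0.1,0,0.4,0,0,0,0.4],[-0.1,0,0.7,0,0,0,0.4],[-0.1,0,0.9,0,0,0,0.4],[-0.1,0,0.9,0,0,0,0.4]]'; python3 -m crank '[[0,0,0.1,0,0,0,0.4],[0,0,0.2,0,0,0,0.4],[0,0,0.2,0,0,0,0.4]]'
```

```text
time: 7.15
tool_pos: [0.5311, -0.044, 0.1706]
tool_rot: [3.142, -0.0, 2.815]
contact_force: [0.8, 0.0, -2.1]
opening: 0.0532
time: 7.52
tool_pos: [0.5311, -0.0441, 0.1687]
tool_rot: [3.142, -0.0, 2.815]
contact_force: [0.1, -0.4, -1.3]
opening: 0.0534
```

```bash
python3 -m crank '[[0,0,0.1,0,0,0,0.4],[0,0,0.1,0,0,0,0.4]]'; python3 -m crank '[[0,0,0.1,0,0,0,0.4],[0,0,0.1,0,0,0,0.4]]';python3 -m crank '[[0,0,0.1,0,0,0,0.4],[0,0,0.1,0,0,0,0.4]]'
```

```text
time: 7.78
tool_pos: [0.5311, -0.044, 0.1676]
tool_rot: [3.142, -0.0, 2.815]
contact_force: [1.1, 0.8, -2.2]
opening: 0.0529
time: 8.02
tool_pos: [0.5311, -0.044, 0.1666]
tool_rot: [3.141, -0.0, 2.815]
contact_force: [0.5, 0.0, -2.1]
opening: 0.0531
time: 8.28
tool_pos: [0.5313, -0.0441, 0.1659]
tool_rot: [3.141, 0.0, 2.815]
contact_force: [0.9, -0.0, 0.2]
opening: 0.0533
```

```bash
python3 -m crank '[[0,0,0.1,0,0,0,0.4],[0,0,0.1,0,0,0,0.4]]'; python3 - <<'E'
from h import *
go()
T=shot("top","top8"); S=shot("scene","sc8");W=shot("wrist","wr8")
t=cv2.imread("pics/wr8.png"); s=cv2.imread("pics/sc8.png")
cv2.imwrite("pics/c8.png",np.hstack([cv2.resize(t[150:350,180:380],None,fx=2,fy=3,interpolation=2)[:600,:400],cv2.resize(s[170:270,250:320],None,fx=5.7,fy=6,interpolation=2)]))
E
```

```text
time: 8.52
tool_pos: [0.5314, -0.0441, 0.1656]
tool_rot: [3.141, 0.001, 2.815]
contact_force: [-2.2, 0.4, 5.6]
opening: 0.0531
t 8.53 tcp [ 0.5314 -0.0441  0.1656] phi 71.3 F [-2.2  0.4  5.6] op 0.0531
```

View pics/c8.png

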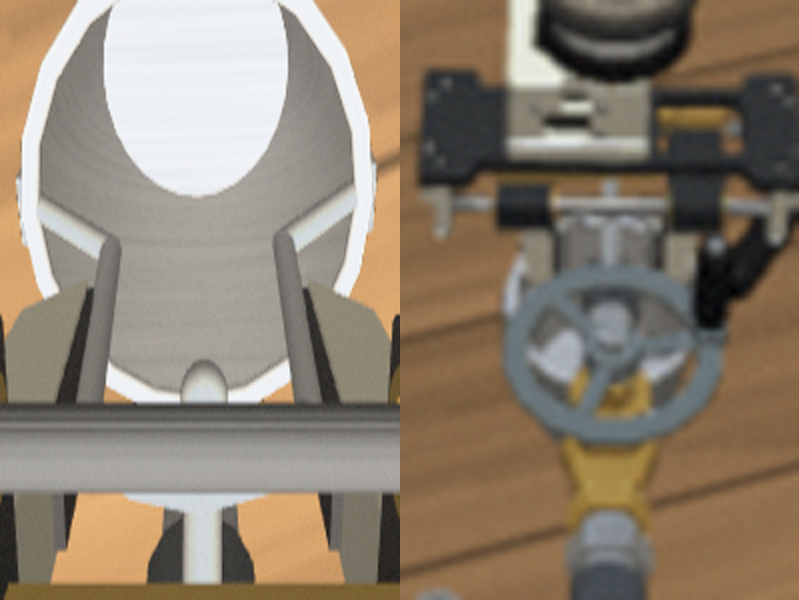

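It is seated: the push is 5.6 N, and the bail is at 0.194 m against the expected 0.195 m. Releasing.

```bash
python3 -m crank '[[0,0,0,0,0,0,0.65],[0,0,0,0,0,0,0.7],[0,0,0,0,0,0,0.85],[0,0,0,0,0,0,1],[0,0,0,0,0,0,1]]'; python3 -m crank '[[0,0,-1,0,0,0,1],[0,0,-3,0,0,0,1],[0,0,-6,0,0,0,1],[0,0,-11,0,0,0,1],[0,0,-16,0,0,0,1]]'; python3 - <<'E'
from h import *
go()
T=shot("top","top9"); S=shot("scene","sc9");W=shot("wrist","wr9")
t=cv2.imread("pics/wr9.png"); s=cv2.imread("pics/sc9.png")
cv2.imwrite("pics/c9.png",np.hstack([cv2.resize(t[150:350,180:380],None,fx=2,fy=3,interpolation=2)[:600,:400],cv2.resize(s[170:270,250:320],None,fx=5.7,fy=6,interpolation=2)]))
E
```

```text
time: 9.3
tool_pos: [0.5312, -0.044, 0.1646]
tool_rot: [3.142, -0.0, 2.815]
contact_force: [0.1, 0.1, -0.5]
opening: 0.0893
time: 9.93
tool_pos: [0.5309, -0.044, 0.3269]
tool_rot: [3.141, 0.0, 2.815]
contact_force: [1.0, -0.8, -0.3]
opening: 0.0917
t 9.93 tcp [ 0.5309 -0.044   0.3269] phi 71.3 F [ 1.  -0.8 -0.3] op 0.0917
```

View pics/c9.png

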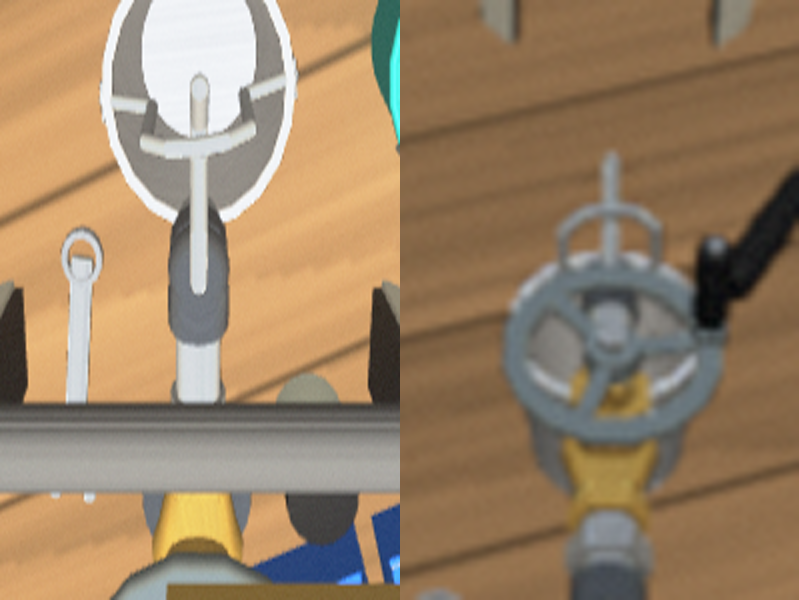

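View pics/wr9.png

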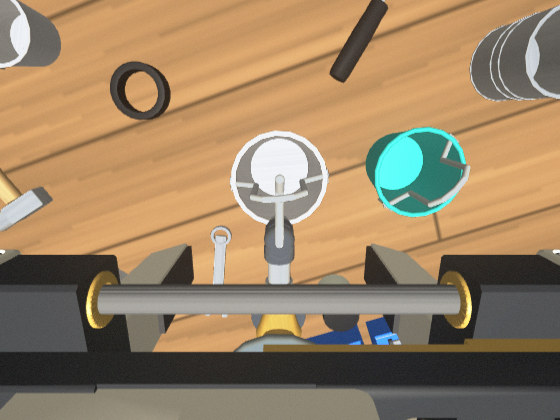

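The pail hangs on the hook, with the hook rod visibly passing over the bail at wrist (280,195). Now over the crank grip, looking before descending.

```bash
python3 -c "
from h import *
go((.673,-.0465,.36,71.3))"
```

```text
t 10.07 tcp [ 0.5321 -0.0442  0.3283] phi 71.3 F [ 0.   0.5 -0. ] op 0.092
shift cm [-13.44   4.3   -3.08] wz 0.0
```

```bash
python3 -m crank '[[0,0,-4,0,0,0,1],[-4,2,-7,0,0,0,1],[-7,4.3,-8,0,0,0,1],[-7,4.3,-8,0,0,0,1]]'; python3 - <<'E'
from h import *
go()
T=shot("top","top10"); S=shot("scene","sc10");W=shot("wrist","wr10")
for X in [(.673,-.0465,.314),(.6685,-.0912,.261)]: print(proj(W,X),proj(T,X),proj(S,X))
E
```

```text
time: 10.58
tool_pos: [0.6127, -0.0252, 0.4027]
tool_rot: [-3.142, -0.002, 2.816]
contact_force: [-0.5, -0.7, -1.2]
opening: 0.0919
t 10.57 tcp [ 0.6127 -0.0252  0.4027] phi 71.4 F [-0.5 -0.7 -1.2] op 0.0919
[279.3457544  299.25711016] [290.11693815 127.57996303] [305.02520533 210.89535489]
[233.85121505 278.5650513 ] [307.77427468 136.12658087] [287.169159   227.52575608]
```

View pics/wr10.png

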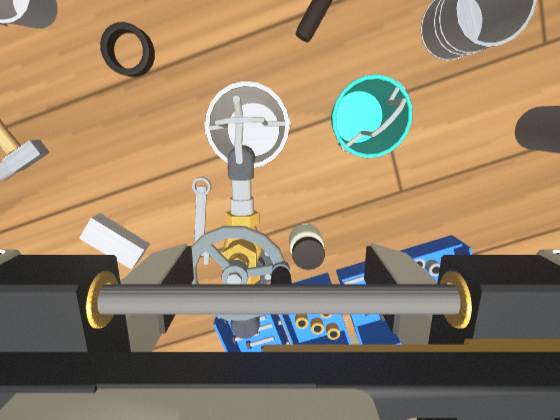

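The hub is at wrist (236,277), 2 px from the predicted (234,278), and the grip column is near 281. That agrees, so I go on to the grip.

```bash
python3 -c "
from h import *
go((.673,-.0465,.36,71.3),(.673,-.0465,.291,71.3))"
```

```text
t 10.72 tcp [ 0.6104 -0.0259  0.4037] phi 71.3 F [-0.3 -0.   0.3] op 0.0919
shift cm [-6.6   0.06  4.35] wz -0.0
shift cm [-6.62  0.06 11.25] wz -0.0
```

```bash
python3 -m crank '[[-3.5,0.1,2,0,0,0,1],[-6.6,0.1,4.4,0,0,0,1],[-6.6,0.1,4.4,0,0,0,1]]';  python3 - <<'E'
from h import *
go((.673,-.0465,.291,71.3))
T=shot("top","top11"); S=shot("scene","sc11")
s=cv2.imread("pics/sc11.png");t=cv2.imread("pics/top11.png")
cv2.imwrite("pics/c11.png",np.hstack([cv2.resize(t[80:180,250:350],None,fx=4,fy=6,interpolation=2),cv2.resize(s[150:250,250:350],None,fx=4,fy=6,interpolation=2)]))
E
```

```text
time: 11.1
tool_pos: [0.6736, -0.0471, 0.3568]
tool_rot: [-3.14, -0.007, 2.814]
contact_force: [0.4, -0.1, 0.1]
opening: 0.092
t 11.1 tcp [ 0.6736 -0.0471  0.3568] phi 71.2 F [ 0.4 -0.1  0.1] op 0.092
shift cm [0.03 0.05 6.58] wz -0.1
```

View pics/c11.png

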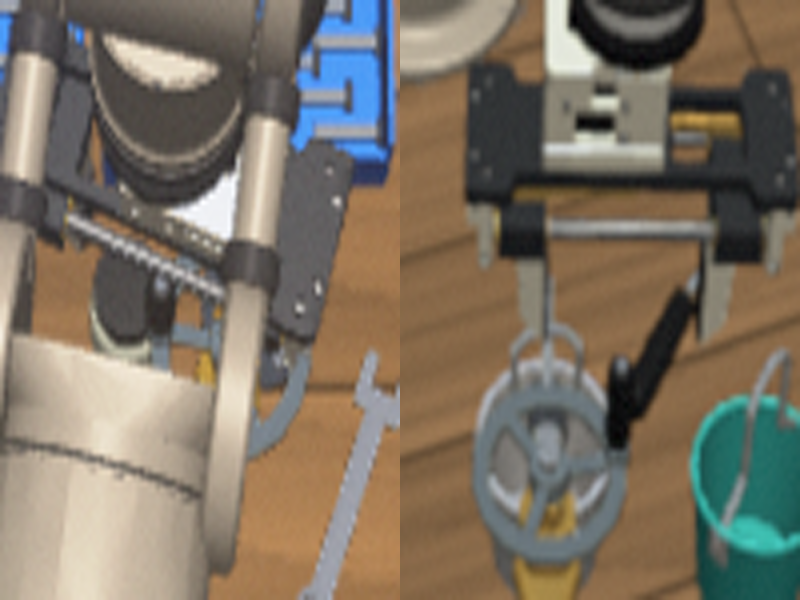

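The open fingers span x 545–705 in the scene crop, with the grip at 620 between them. Descending and closing.

```bash
python3 -m crank '[[0,0.1,2,0,0,0,1],[0,0.1,4.5,0,0,0,1],[0,0.1,6,0,0,0,1],[0,0.1,6.5,0,0,0,1],[0,0.1,6.5,0,0,0,1]]'; python3 -m crank '[[0,0,0,0,0,0,0.5],[0,0,0,0,0,0,0.3],[0,0,0,0,0,0,0.1],[0,0,0,0,0,0,0.1],[0,0,0,0,0,0,0.1]]' 15;python3 -m crank '[[0,0,0,0,0,0,0.1],[0,0,0,0,0,0,0.1]]' 30; python3 - <<'E'
from h import *
go((.673,-.0465,.291,71.3))
T=shot("top","top12"); S=shot("scene","sc12")
s=cv2.imread("pics/sc12.png")
cv2.imwrite("pics/c12.png",cv2.resize(s[150:250,250:350],None,fx=6,fy=6,interpolation=2))
E
```

```text
time: 11.82
tool_pos: [0.6744, -0.045, 0.2966]
tool_rot: [3.141, 0.001, 2.815]
contact_force: [0.6, -0.8, -0.0]
opening: 0.0917
time: 12.45
tool_pos: [0.6744, -0.0451, 0.2957]
tool_rot: [3.141, -0.0, 2.815]
contact_force: [-0.1, 0.0, 0.8]
opening: 0.0466
time: 12.7
tool_pos: [0.6744, -0.045, 0.2957]
tool_rot: [3.142, -0.0, 2.815]
contact_force: [0.6, -0.9, 0.2]
opening: 0.0266
t 12.7 tcp [ 0.6744 -0.045   0.2957] phi 71.3 F [ 0.6 -0.9  0.2] op 0.0266
shift cm [ 0.09 -0.18  0.47] wz 0.0
```

View pics/c12.png

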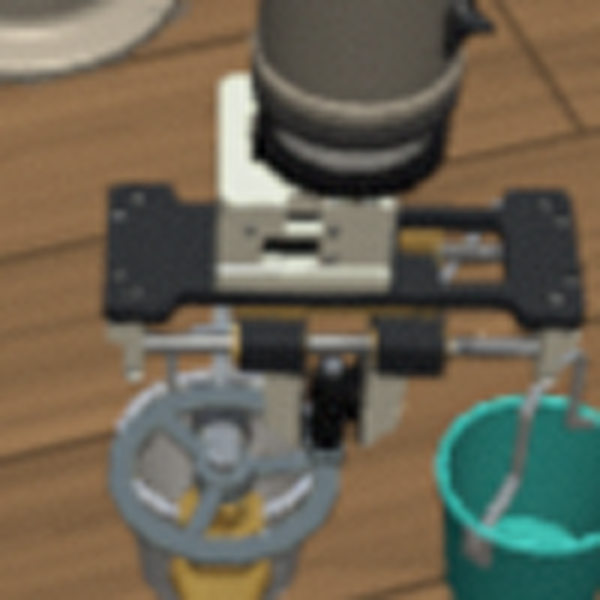

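```bash
python3 -m crank '[[0,-0.1,0.4,0,0,0,0.2],[0,-0.1,0.4,0,0,0,0.1],[0,-0.1,0.4,0,0,0,0],[0,-0.1,0.4,0,0,0,0],[0,-0.1,0.4,0,0,0,0]]' 30; python3 -m crank '[[0,0,0,0,0,0,0],[0,0,0,0,0,0,0]]'
```

```text
time: 13.42
tool_pos: [0.6748, -0.0456, 0.2948]
tool_rot: [3.14, 0.005, 2.816]
contact_force: [-0.3, 2.2, 10.2]
opening: 0.018
time: 13.68
tool_pos: [0.6748, -0.0456, 0.2947]
tool_rot: [3.14, 0.005, 2.816]
contact_force: [-0.5, 0.8, 10.5]
opening: 0.0178
```

```bash
python3 -m crank '[[0,0,-0.2,0,0,0,0],[0,0,-0.3,0,0,0,0]]'; python3 - <<'E'
from h import *
go()
T=shot("top","top13"); S=shot("scene","sc13")
s=cv2.imread("pics/sc13.png")
cv2.imwrite("pics/c13.png",cv2.resize(s[175:250,260:340],None,fx=8,fy=8,interpolation=2))
E
```

```text
time: 13.92
tool_pos: [0.6746, -0.0456, 0.2949]
tool_rot: [3.14, 0.001, 2.816]
contact_force: [3.6, 2.0, -0.0]
opening: 0.0179
t 13.93 tcp [ 0.6746 -0.0456  0.2949] phi 71.3 F [ 3.6  2.  -0. ] op 0.0179
```

View pics/c13.png

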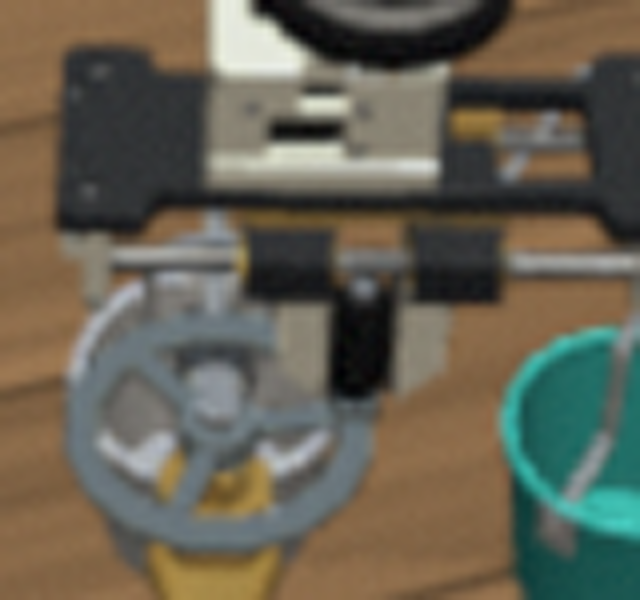

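The grip is held: opening 18 mm on the 19 mm handle. Working out the circle in tool axes.

```bash
cat > circ.py <<'E'
import numpy as np,sys
a=[float(v) for v in sys.argv[1:]]
p=lambda t: 4.5*np.array([np.cos(np.radians(t)),-np.sin(np.radians(t))])
print([[float(x) for x in np.round(p(t)-p(a[0]),1+1)] for t in a[1:]])
E
python3 circ.py 281 257 233 209 185 161; python3 circ.py 161 137 113 89 65 41; python3 circ.py 41 33 25 17 12 8
```

```text
[[-1.87, -0.03], [-3.57, -0.82], [-4.79, -2.24], [-5.34, -4.03], [-5.11, -5.88]]
[[0.96, -1.6], [2.5, -2.68], [4.33, -3.03], [6.16, -2.61], [7.65, -1.49]]
[[0.38, 0.5], [0.68, 1.05], [0.91, 1.64], [1.01, 2.02], [1.06, 2.33]]
```

```bash
python3 -m crank '[[-1.87,-0.03,0,0,0,0,0],[-3.57,-0.82,0,0,0,0,0],[-4.79,-2.24,0,0,0,0,0],[-5.34,-4.03,0,0,0,0,0],[-5.11,-5.88,0,0,0,0,0]]' 40
cat >> h.py <<'E'
def th(C=(.6685,-.0912)):
    s=robot.observe(); d=s["tool_pos"][:2]-np.array(C); print("r",round(float(np.hypot(*d))*1e3,1),"theta",round((np.degrees(np.arctan2(d[1],d[0]))-161.3)%360,1)); go()
    f=s["contact_force"]; n=d/np.hypot(*d); print("Frad",round(float(f[:2]@n),1),"Ftan ccw",round(float(-f[0]*n[1]+f[1]*n[0]),1))
E
python3 -c "
from h import *
th(); shot('scene','sc14')"
```

```text
time: 14.65
tool_pos: [0.7035, -0.118, 0.2948]
tool_rot: [3.14, -0.001, 2.816]
contact_force: [-5.8, 9.0, 6.1]
opening: 0.0175
r 44.0 theta 161.3
t 14.65 tcp [ 0.7035 -0.118   0.2948] phi 71.3 F [-5.8  9.   6.1] op 0.0175
Frad -10.0 Ftan ccw 3.6
```

View pics/sc14.png

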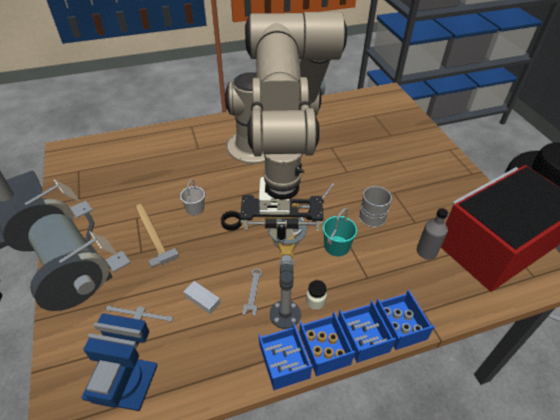

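The wheel turns with the gripper. The 10 N inward force means my circle is about 2 mm off, which is tolerable. Continuing to close.

```bash
python3 -m crank '[[0.96,-1.6,0,0,0,0,0],[2.5,-2.68,0,0,0,0,0],[4.33,-3.03,0,0,0,0,0],[6.16,-2.61,0,0,0,0,0],[7.65,-1.49,0,0,0,0,0]]'
python3 -c "
from h import *
th()"; python3 -m crank '[[0.38,0.5,0,0,0,0,0],[0.68,1.05,0,0,0,0,0],[0.91,1.64,0,0,0,0,0],[1.01,2.02,0,0,0,0,0],[1.06,2.33,0,0,0,0,0]]'
python3 -c "
from h import *
th()"
```

```text
time: 15.32
tool_pos: [0.6266, -0.1086, 0.2949]
tool_rot: [-3.141, 0.003, 2.814]
contact_force: [12.7, 1.5, -1.3]
opening: 0.0179
r 45.4 theta 41.2
t 15.32 tcp [ 0.6266 -0.1086  0.2949] phi 71.2 F [12.7  1.5 -1.3] op 0.0179
Frad -12.3 Ftan ccw 3.5
time: 15.95
tool_pos: [0.6236, -0.0823, 0.2948]
tool_rot: [-3.141, -0.0, 2.815]
contact_force: [-0.0, -3.3, 4.0]
opening: 0.0183
r 45.8 theta 7.5
t 15.95 tcp [ 0.6236 -0.0823  0.2948] phi 71.3 F [-0.  -3.3  4. ] op 0.0183
Frad -0.6 Ftan ccw 3.2
```

```bash
for i in 1; do python3 -m crank '[[0.03,0.2,0,0,0,0,0],[0.04,0.4,0,0,0,0,0],[0.04,0.4,0,0,0,0,0]]'; python3 -c "
from h import *
th()"; python3 -m crank '[[0,0.2,0,0,0,0,0],[0,0.2,0,0,0,0,0]]';python3 -c "
from h import *
th()"; done
```

```text
time: 16.32
tool_pos: [0.6246, -0.078, 0.2948]
tool_rot: [3.141, -0.001, 2.815]
contact_force: [-1.8, -1.0, 5.0]
opening: 0.0179
r 45.9 theta 1.9
t 16.32 tcp [ 0.6246 -0.078   0.2948] phi 71.3 F [-1.8 -1.   5. ] op 0.0179
Frad 1.4 Ftan ccw 1.4
time: 16.58
tool_pos: [0.6251, -0.0761, 0.2948]
tool_rot: [3.141, -0.001, 2.815]
contact_force: [-2.0, -1.0, 4.7]
opening: 0.0176
r 45.9 theta 359.6
t 16.57 tcp [ 0.6251 -0.0761  0.2948] phi 71.3 F [-2.  -1.   4.7] op 0.0176
Frad 1.6 Ftan ccw 1.6
```

```bash
for i in 1 2; do python3 -m crank '[[0,0.2,0,0,0,0,0],[0,0.2,0,0,0,0,0]]';python3 -c "
from h import *
th()"; done
```

```text
time: 16.82
tool_pos: [0.6254, -0.0752, 0.2948]
tool_rot: [-3.14, -0.001, 2.815]
contact_force: [-2.8, -5.1, 5.2]
opening: 0.0178
r 45.9 theta 358.4
t 16.82 tcp [ 0.6254 -0.0752  0.2948] phi 71.3 F [-2.8 -5.1  5.2] op 0.0178
Frad 0.9 Ftan ccw 5.7
time: 17.08
tool_pos: [0.6255, -0.0751, 0.2948]
tool_rot: [-3.137, -0.001, 2.813]
contact_force: [-5.0, -10.2, 5.0]
opening: 0.0176
r 45.9 theta 358.2
t 17.07 tcp [ 0.6255 -0.0751  0.2948] phi 71.2 F [ -5.  -10.2   5. ] op 0.0176
Frad 1.1 Ftan ccw 11.3
```

Shut against the stop: the TCP has stalled at (0.6255, -0.0751) while tangential force rose from 2 to 11 N. This is my zero reference. Now unload, then open two turns.

```bash
python3 -m crank '[[0,-0.2,0,0,0,0,0],[0,-0.3,0,0,0,0,0]]';python3 -c "
from h import *
th((.6681,-.0895))"; python3 circ.py 0 24 48 72 96 120;python3 circ.py 120 144 168 192 216 240;python3 circ.py 240 264 288 312 336 360
```

```text
time: 17.32
tool_pos: [0.6254, -0.0754, 0.2948]
tool_rot: [3.141, -0.001, 2.815]
contact_force: [-1.1, 0.1, 5.9]
opening: 0.0177
r 45.0 theta 0.4
t 17.32 tcp [ 0.6254 -0.0754  0.2948] phi 71.3 F [-1.1  0.1  5.9] op 0.0177
Frad 1.1 Ftan ccw 0.2
[[-0.39, -1.83], [-1.49, -3.34], [-3.11, -4.28], [-4.97, -4.48], [-6.75, -3.9]]
[[-1.39, 1.25], [-2.15, 2.96], [-2.15, 4.83], [-1.39, 6.54], [-0.0, 7.79]]
[[1.78, 0.58], [3.64, 0.38], [5.26, -0.55], [6.36, -2.07], [6.75, -3.9]]
```

```bash
python3 -m crank '[[-0.39,-1.83,0,0,0,0,0],[-1.49,-3.34,0,0,0,0,0],[-3.11,-4.28,0,0,0,0,0],[-4.97,-4.48,0,0,0,0,0],[-6.75,-3.9,0,0,0,0,0]]';python3 -c "
from h import *
th((.6681,-.0895))"; python3 -m crank '[[-1.39,1.25,0,0,0,0,0],[-2.15,2.96,0,0,0,0,0],[-2.15,4.83,0,0,0,0,0],[-1.39,6.54,0,0,0,0,0],[0,7.79,0,0,0,0,0]]';python3 -c "
from h import *
th((.6681,-.0895))"; python3 -m crank '[[1.78,0.58,0,0,0,0,0],[3.64,0.38,0,0,0,0,0],[5.26,-0.55,0,0,0,0,0],[6.36,-2.07,0,0,0,0,0],[6.75,-3.9,0,0,0,0,0]]';python3 -c "
from h import *
th((.6681,-.0895)); shot('scene','sc15')
W=shot('wrist','wr15')"
```

```text
time: 17.95
tool_pos: [0.6767, -0.1343, 0.2948]
tool_rot: [3.141, -0.002, 2.814]
contact_force: [-6.0, 5.3, 6.5]
opening: 0.0176
r 45.6 theta 119.5
t 17.95 tcp [ 0.6767 -0.1343  0.2948] phi 71.3 F [-6.   5.3  6.5] op 0.0176
Frad -6.3 Ftan ccw -4.9
time: 18.58
tool_pos: [0.7023, -0.0607, 0.2948]
tool_rot: [-3.14, 0.001, 2.815]
contact_force: [-4.5, -8.4, 6.7]
opening: 0.018
r 44.7 theta 238.9
t 18.57 tcp [ 0.7023 -0.0607  0.2948] phi 71.3 F [-4.5 -8.4  6.7] op 0.018
Frad -8.9 Ftan ccw -3.5
time: 19.2
tool_pos: [0.6256, -0.0742, 0.2948]
tool_rot: [3.139, 0.0, 2.817]
contact_force: [7.8, 1.0, 1.9]
opening: 0.0177
r 45.2 theta 358.9
t 19.2 tcp [ 0.6256 -0.0742  0.2948] phi 71.4 F [7.8 1.  1.9] op 0.0177
Frad -7.0 Ftan ccw -3.6
```

View pics/wr15.png

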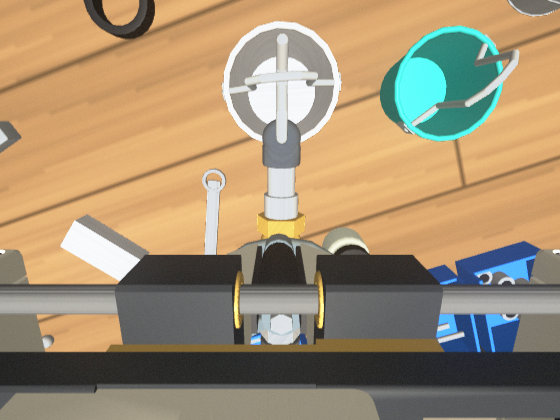

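View pics/sc15.png

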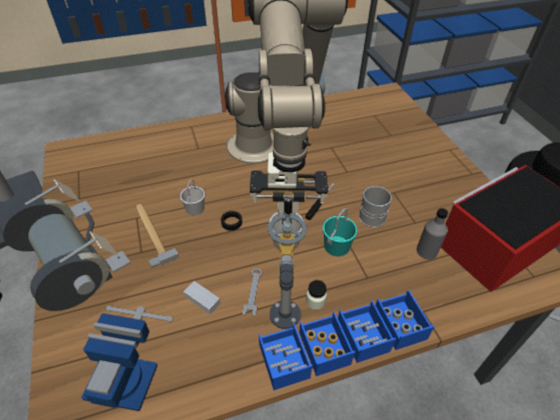

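One turn is done. The pail still hangs at wrist (281,85) and the grip is held at (280,265), over the spout. Second turn:

```bash
python3 -m crank '[[-0.39,-1.83,0,0,0,0,0],[-1.49,-3.34,0,0,0,0,0],[-3.11,-4.28,0,0,0,0,0],[-4.97,-4.48,0,0,0,0,0],[-6.75,-3.9,0,0,0,0,0]]';python3 -c "
from h import *
th((.6681,-.0895))"; python3 -m crank '[[-1.39,1.25,0,0,0,0,0],[-2.15,2.96,0,0,0,0,0],[-2.15,4.83,0,0,0,0,0],[-1.39,6.54,0,0,0,0,0],[0,7.79,0,0,0,0,0]]';python3 -c "
from h import *
th((.6681,-.0895))"; python3 -m crank '[[1.78,0.58,0,0,0,0,0],[3.64,0.38,0,0,0,0,0],[5.26,-0.55,0,0,0,0,0],[6.36,-2.07,0,0,0,0,0],[6.75,-3.9,0,0,0,0,0]]';python3 -m crank '[[0,0,0,0,0,0,0],[0,0,0,0,0,0,0]]';python3 -c "
from h import *
th((.6681,-.0895)); go((.6255,-.0751,.2948,71.3))"
```

```text
time: 19.92
tool_pos: [0.6768, -0.1344, 0.2947]
tool_rot: [3.141, -0.003, 2.814]
contact_force: [-6.0, 8.3, 8.2]
opening: 0.0179
r 45.7 theta 119.7
t 19.93 tcp [ 0.6768 -0.1344  0.2947] phi 71.3 F [-6.   8.3  8.2] op 0.0179
Frad -9.3 Ftan ccw -4.3
time: 20.55
tool_pos: [0.7028, -0.0614, 0.2948]
tool_rot: [-3.14, 0.002, 2.814]
contact_force: [-2.4, -6.6, 6.2]
opening: 0.0181
r 44.7 theta 237.7
t 20.55 tcp [ 0.7028 -0.0614  0.2948] phi 71.2 F [-2.4 -6.6  6.2] op 0.0181
Frad -6.0 Ftan ccw -3.6
time: 21.18
tool_pos: [0.6255, -0.0747, 0.2948]
tool_rot: [3.14, -0.001, 2.817]
contact_force: [6.4, 0.6, 2.8]
opening: 0.0179
time: 21.42
tool_pos: [0.6251, -0.0766, 0.2948]
tool_rot: [-3.14, -0.002, 2.814]
contact_force: [-4.4, -0.9, 7.6]
opening: 0.0178
r 44.9 theta 2.0
t 21.43 tcp [ 0.6251 -0.0766  0.2948] phi 71.2 F [-4.4 -0.9  7.6] op 0.0178
Frad 4.0 Ftan ccw 2.1
t 21.43 tcp [ 0.6251 -0.0766  0.2948] phi 71.2 F [-4.4 -0.9  7.6] op 0.0178
shift cm [ 0.01  0.15 -0.  ] wz -0.1
```

Overshot by about 1.5 mm (2°). Trimming back to the unloaded stop reading, TCP y = -0.0754.

```bash
python3 -m crank '[[0,0.1,0,0,0,0,0],[0,0.1,0,0,0,0,0]]';python3 -c "
from h import *
th((.6681,-.0895))"; python3 -m crank '[[0,0.05,0,0,0,0,0],[0,0.05,0,0,0,0,0]]';python3 -c "
from h import *
th((.6681,-.0895))"
```

```text
time: 21.68
tool_pos: [0.6255, -0.0753, 0.2948]
tool_rot: [-3.14, -0.002, 2.814]
contact_force: [-5.3, -1.6, 6.7]
opening: 0.0174
r 44.9 theta 0.2
t 21.68 tcp [ 0.6255 -0.0753  0.2948] phi 71.3 F [-5.3 -1.6  6.7] op 0.0174
Frad 4.6 Ftan ccw 3.2
time: 21.92
tool_pos: [0.6257, -0.0748, 0.2948]
tool_rot: [-3.14, -0.002, 2.814]
contact_force: [-4.4, -1.4, 6.8]
opening: 0.0179
r 44.9 theta 359.6
t 21.93 tcp [ 0.6257 -0.0748  0.2948] phi 71.3 F [-4.4 -1.4  6.8] op 0.0179
Frad 3.7 Ftan ccw 2.7
```

```bash
for i in 1; do python3 -m crank '[[0,-0.05,0,0,0,0,0],[0,-0.05,0,0,0,0,0]]';python3 -c "
from h import *
th((.6681,-.0895))"; python3 -m crank '[[0,-0.05,0,0,0,0,0],[0,-0.05,0,0,0,0,0]]';python3 -c "
from h import *
th((.6681,-.0895))"; done
```

```text
time: 22.18
tool_pos: [0.6256, -0.0748, 0.2948]
tool_rot: [-3.141, -0.002, 2.815]
contact_force: [-2.7, 1.0, 6.6]
opening: 0.0179
r 44.9 theta 359.7
t 22.18 tcp [ 0.6256 -0.0748  0.2948] phi 71.3 F [-2.7  1.   6.6] op 0.0179
Frad 2.9 Ftan ccw -0.1
time: 22.42
tool_pos: [0.6256, -0.0749, 0.2948]
tool_rot: [-3.141, -0.002, 2.815]
contact_force: [-3.8, 1.7, 7.3]
opening: 0.0178
r 44.9 theta 359.7
t 22.43 tcp [ 0.6256 -0.0749  0.2948] phi 71.3 F [-3.8  1.7  7.3] op 0.0178
Frad 4.2 Ftan ccw -0.3
```

```bash
python3 -m crank '[[0,-0.1,0,0,0,0,0],[0,-0.1,0,0,0,0,0]]';python3 -c "
from h import *
th((.6681,-.0895))"; python3 -m crank '[[0,0.03,0,0,0,0,0],[0,0.03,0,0,0,0,0]]'; python3 - <<'E'
from h import *
th((.6681,-.0895))
for n in ("scene","top","wrist"): shot(n,n+"_end")
t=cv2.imread("pics/wrist_end.png"); s=cv2.imread("pics/scene_end.png")
cv2.imwrite("pics/cend.png",np.hstack([cv2.resize(t[10:310,180:380],None,fx=2,fy=2,interpolation=2),cv2.resize(s[170:270,250:320],None,fx=5.7,fy=6,interpolation=2)]))
E
```

```text
time: 22.68
tool_pos: [0.6254, -0.0754, 0.2948]
tool_rot: [3.141, -0.002, 2.815]
contact_force: [-3.7, 3.8, 5.9]
opening: 0.0176
r 44.9 theta 0.4
t 22.68 tcp [ 0.6254 -0.0754  0.2948] phi 71.3 F [-3.7  3.8  5.9] op 0.0176
Frad 4.7 Ftan ccw -2.5
time: 22.92
tool_pos: [0.6254, -0.0754, 0.2948]
tool_rot: [3.142, -0.002, 2.815]
contact_force: [-3.0, 2.4, 6.5]
opening: 0.0178
r 44.9 theta 0.4
t 22.93 tcp [ 0.6254 -0.0754  0.2948] phi 71.3 F [-3.   2.4  6.5] op 0.0178
Frad 3.6 Ftan ccw -1.4
```

View pics/cend.png

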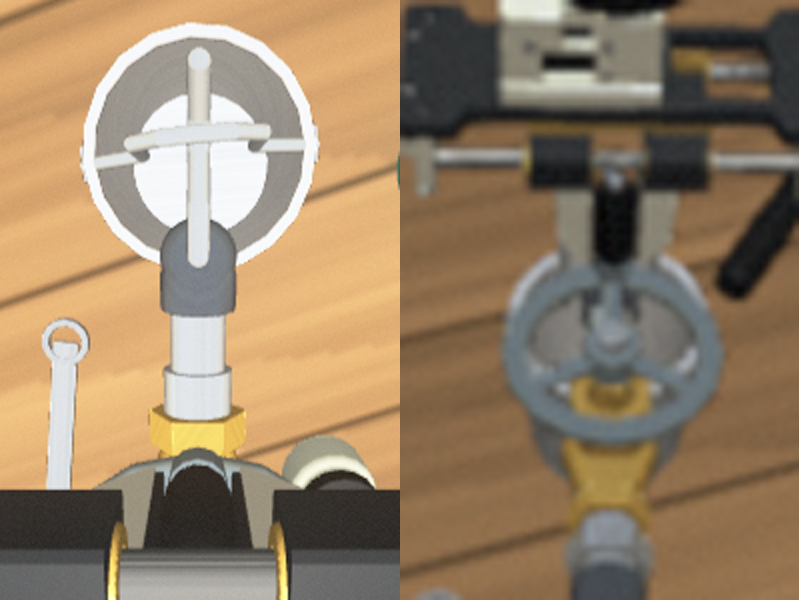

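View pics/scene_end.png

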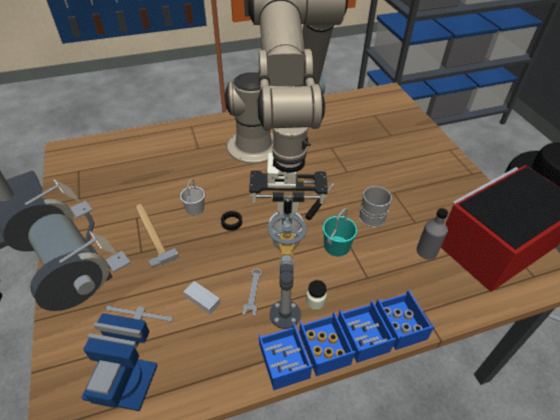

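The wrist crop shows the bail resting across the hook at (200,135) and the grip held, standing over the spout. The scene shows the other things unmoved. Handing in.

```bash
python3 -c "
from cell import robot
print(robot.hand_in())"
```

```text
the job is handed in; nothing more can be done
None
```

I hung the larger grey pail on the spout hook and let go of it. Then I wound the handwheel clockwise to its stop, opened it two full turns and handed in at about 23 s with the crank grip still held.

- **Stop:** the tool stalled there while the push rose from about 2 N to 11 N.
- **Two turns:** the tool came back to within 0.1 mm of where it stood, unloaded, at the stop. I first overshot by about 2° and then trimmed back through up to 0.7° under, so the last reading agrees with the stop to a fraction of a degree. The only angle check is the tool's position, and the stop reading itself shifted 0.3 mm (0.4°) between loaded and unloaded.
- **Grip:** it is held at a 17.8 mm finger reading for the 19 mm handle. When I closed on it, the tool stayed about 3 mm higher than I had asked, so it holds about 5 mm above the grip's middle.
- **Forces:** the readings I took between moves stayed under about 15 N. Readings of about 6–12 N inward while turning meant my circle was 1–2 mm off the true one. About 7 N of side and upward force remains at the end.
- **Pail and bench:** the last pictures show the pail hanging by its bail on the hook. By eye, nothing else on the bench had moved; I did not measure that.

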